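Free the locked cash drawer with the release rod

TASK

The cash drawer on the counter is locked shut. Take the release rod out of its stand, push it down through the narrow slot in the top of the drawer's housing, feel along the slot for the hidden latch tab and press it gently until the drawer springs open. Then put the rod back in its stand, fully home, and leave the goods around as they are.

Things in the scene. Friction and masses are not known exactly. Their poses are not given: they have to be found in the camera images.
- till: Cash drawer unit, a low dark steel box fixed to the counter, 180 deep (its x) x 220 wide (its y) x 83 mm high; origin at the centre of its underside, z up. The grey drawer front with a lock cylinder is on its -x side. The unit is damaged if the rod pushes on any part of it, hidden latch tab included, with more than 20 N in any direction.
- slot (a point): Centre of the slot's mouth, level with the top of the bright 34 x 70 mm cover plate, which stands 2 mm above the housing's top (85 mm above the counter). The slot is 46 mm long along this frame's y and 9.5 mm wide along its x, with a 1.5 mm chamfer; the walls are 6 mm deep and below them the housing is hollow. z up.
- tab_nominal (a point): Point inside the housing 30 mm below the slot's mouth, axes as the slot. A hidden latch tab, 12 mm wide along the slot and spanning it across, hangs near here; its true place is not measured: centre within 14 mm either way along the slot (y), top within 10 mm above or below. Beside it is empty space to 50 mm below the mouth.
- cash_drawer (a joint): How far the drawer is out: 0 locked, 0.05 m fully open (to the unit's -x side). The latch tab is sprung: it yields from about 3 N, lets the drawer go after 5 mm of travel (about 7 N) and meets a hard stop at 7 mm (9 N). Freed, the drawer's own spring drives it out slowly, in about 1 to 2 s; keep the tab down until it has moved 15 mm.
- rod_grip (a point): Centre of the release rod's dark wooden handle, a block 16 (its x) x 28 (its y) x 50 mm (its z, upright in the stand); grip it across the 16 mm. Below the handle runs a round steel shank 6 mm in diameter and 60 mm long with a round end. Mass about 70 g.
- rod_tip (a point): Lower end of the rod's shank, on its axis, 85 mm below the handle's centre.
- rod: The release rod; origin on its axis where the shank leaves the underside of the handle, z along the rod towards the handle.
- stand_mouth (a point): Centre of the mouth of the hole in the rod's stand, a wooden block 42 x 42 x 66 mm high fixed to the counter; the mouth is level with its top, the hole is 9 x 9 mm, square to the block, 63 mm deep, with a 2 mm chamfer. With the rod home the underside of its handle rests on the block's top.
- honey: Bystander: honey jar with a dark lid, 58 mm across, 90 mm high, loose on the counter; origin at the centre of its underside.
- carton: Bystander: tall gift carton with a bow, 51 x 74 x 105 mm, loose on the counter; origin at the centre of its underside.
- carton_low: Bystander: low gift carton with a bow, 61 x 81 x 70 mm, loose on the counter; origin at the centre of its underside.
- spool: Bystander: ribbon spool, 63 x 71 x 22 mm, lying loose on top of the housing; origin at the centre of its underside.
There are look-alikes about, which are no part of the job. What is shaped like the part that bears stand_mouth but yellow is not meant. Of the things shaped like the rod, the dark wooden one is meant.

How it is judged:
On the way, in this order (a step that is already met when the one before it is completed fails the run):
1. the rod's tip is through the slot, at least 15 mm below its mouth (z of rod_tip in the frame of slot between -0.065 and -0.015 m and horizontal distance between rod_tip and slot below 0.027 m), for 0.1 s.
2. the drawer has sprung open by more than 35 mm (value of joint cash_drawer above 0.035 m), for 0.1 s.
At the end, for the whole second after the job is handed in: The drawer stands open by more than 35 mm; the rod stands upright (within 0.1 rad) and at rest in the hole of its stand, the underside of its handle within 4 mm of the stand's top, released (value of joint cash_drawer above 0.035 m and z of rod in the frame of stand_mouth below 0.004 m and horizontal distance between rod and stand_mouth below 0.006 m and z of rod_tip in the frame of stand_mouth below -0.054 m and angle between rod's own z axis and vertical below 0.1 rad and linear speed of rod below 0.02 m/s); the robot touches nothing.
It fails at once if the rod pushes on the drawer unit or its latch with more than 20 N (contact force between rod and till above 20 N).
It fails at once if the honey jar is moved by more than 30 mm (distance of honey from where it was at the start of the episode above 0.03 m).
It fails at once if the tall carton is moved by more than 30 mm (distance of carton from where it was at the start of the episode above 0.03 m).
It fails at once if the low carton is moved by more than 30 mm (distance of carton_low from where it was at the start of the episode above 0.03 m).
It fails at once if the ribbon spool is moved by more than 30 mm (distance of spool from where it was at the start of the episode above 0.03 m).
It also fails if it takes over 72 s, if anything falls off the work surface, if the arm or the gripper's body presses on something with over 40 N, if the wrist force passes 120 N, or if a joint passes its speed limit or range.

ROBOT

A 7-joint arm with a two-finger parallel gripper is mounted at the origin on a cart in front of the work surface, level with it; the furniture and walls round the work are solid. World frame = base frame: x ahead of the robot, y to its left, z up, the work surface at z = 0. Lengths are in m, angles in rad, forces in N, time in s.
With the tool pointing down it reaches from about 0.4 to 0.85 m from the base axis. Payload 10.4 kg.
Tool frame: the origin (TCP) lies midway between the tips of the shut fingers; the grasp point (between the pads) lies 19 mm behind it; z points along the fingers, x is the direction in which the jaws open and shut, and the axes are right-handed (so a half turn about z gives the same grasp; the last joint's range is limited). The gripper opens to 85 mm and grips with 20 to 120 N. Pads are 22 mm wide; open, the fingers measure 114 mm over their backs; the gripper's body (76 mm by 85 mm) begins 54 mm behind the grasp point. The pads swing forward as they close: fully open they stand 13 mm farther back than shut.
Start: joints at [1.269, 0.332, -0.065, 1.46, 0.022, 1.35, -0.088], TCP at [0.172, -0.601, 0.231] pointing down, gripper open.
Joint ranges: [-2.6, 2.6], [-0.5, 2.12], [-1.47, 1.34], [0.16, 2.42], [-1.27, 4.41], [0.06, 2.06], [-2.6, 2.6]. Speed limits (rad/s): [2.22, 2.22, 2.79, 2.79, 3.14, 3.14, 3.14].

INTERFACE

Orientations are given as a unit quaternion [w, x, y, z].
In Python, from workcell import observe, read_camera, camera_info, hand_in, trace, place_of gives the robot as it stands.
- The arm moves only by the tool arm_command, never from a script. Its argument "moves" is a list that holds one entry, the list of rows, each a list of 5 numbers: the opening, from 0 (shut) to 1 (fully open), then the shift along the world's x, y, z in m, then the turn about the world's z in degrees. A call has 1 to 20 rows; each row is the pose to reach, as a shift and turn from the pose commanded when the call began; what a row does not reach only later rows make up. A row lasts 1/12 s, in which the tool goes at most 41.7 mm and 7.16 degrees, less where a joint would pass 70% of its speed; a pose out of reach is approached as far as the arm can. A call with a gripper value outside its range is refused whole. The fingers move at their own pace and stop on an object; "squeeze" is the grip in N (left out, the last holds). Time passes only in rows, so rows that repeat a pose let the fingers close. It gives the time, the measured TCP pose, the force and the opening at its end, in the units of the state.
- observe(): the state, without advancing time (a new reading comes with each control period).
- read_camera(name): name is "side" or "top"; returns the picture (400x640x3 uint8, blue, green, red); there is no depth.
- camera_info(name): a dict with "vfov" (degrees; the focal length in pixels is half the picture's height over the tangent of half this angle, whatever the lens; pixels are square), "cx", "cy" (the principal point, pixels), "distortion" ([k1, k2, p1, p2, k3] as OpenCV has them; the pictures are not rectified), "R" (3x3) and "t" (3): a world point X has camera coordinates R X + t. Camera axes: x right, y down, z forward; pixel columns grow to the right and rows downward; lengths in m; the calibration is good to about 2 mm. A picture is of the moment at which its call begins. camera_info takes no time and is no camera call.
- hand_in(): hands the job in, once; it reports no verdict.
Trained networks look in the newest picture that a camera, given by its name, has taken for a name from the list of things; names that differ only in an ending like _2 or _b are one class to them, and where a whole thing is asked for, a point or a joint stands for the part that bears it (a point fixed in the world has none). Each returns a list of dicts, best first, with "score" (0 to 1); they miss things now and then, are a little off and sometimes report something else, mostly with a low value. They report only what shows in the picture. A call takes as long as a camera call. They do not tell look-alikes from the thing itself.
- trace(camera, query): "pixels" (400x640 bool, what is visible of it) and "pixel" ([row, column] in pixels, amid what is visible of it).
- place_of(camera, query): "pixel" ([row, column] in pixels: a listed point, or the origin of a listed thing).
The state is a dict: "t": time; "joints": joint angles; "qd": joint speeds; "effort": joint torques, N m; "tool_pos": TCP position; "tool_rot": TCP orientation; "ft_force": force on the tool from outside, world axes, zero at the start; "torque": the same for the moment, N m; "gripper_width": finger opening in m.
Only numpy, scipy, OpenCV 4.12 (cv2) and the standard library are available. Lean on these libraries where they do the work, as an engineer would, in place of code of your own. Each camera call takes 0.05 s, during which the arm holds its last target.

## Working session

There is one attempt and no reset: what is moved stays moved. The work goes in short steps, Python scripts to look and compute and a tool call to move; the robot and the scene stay as the last step left them, time stands still between calls to the robot, and variables do not carry over. Pictures are saved under pics/ and viewed, and the job is handed in when it is done.

Besides the shell and the picture viewer there is one more tool, called after "Call:" as a command line: name --argument value ..., lists and objects as JSON in quotes. arm_command: Moves the arm, as the interface text tells. Its arguments: {"type":"object","properties":{"moves":{"type":"array","items":{"type":"array","items":{"type":"array","items":{"type":"number"}}}},"squeeze":{"type":"number"}},"required":["moves"]}

```bash
mkdir -p pics; ls; python3 - <<'E'
from workcell import *
import cv2
print(observe())
for n in("side","top"):
    print(camera_info(n)); cv2.imwrite(f"pics/{n}0.png",read_camera(n))
E
```

```text
pics
{'t': 0.0, 'joints': array([ 1.26940679,  0.33285058, -0.06469342,  1.46093182,  0.021596  ,
        1.34988688, -0.08854836]), 'qd': array([-3.97785704e-04,  1.00292409e-03, -5.03607031e-04,  7.59545073e-04,
        9.88886943e-05,  1.57368004e-03,  1.49376937e-03]), 'effort': array([-2.15591881e-04, -6.25457668e+01,  4.90194478e-02, -3.91615605e+01,
        1.62579113e-02,  9.91735869e-03,  2.95007487e-05]), 'tool_pos': array([ 0.17188705, -0.60051786,  0.23053374]), 'tool_rot': array([-3.90557919e-04,  7.98485497e-01, -6.02013649e-01, -5.69656508e-04]), 'ft_force': array([-1.14461316, -0.5054978 ,  1.11925407]), 'torque': array([0.00291848, 0.08146353, 0.03981788]), 'gripper_width': 0.0853629993810994}
{'vfov': 52.548976569842466, 'cx': 315.2005476030788, 'cy': 199.84664021997264, 'distortion': array([-0.0436682,  0.       ,  0.       ,  0.       ,  0.       ]), 'R': array([[ 0.97832235, -0.20705835,  0.00349556],
       [-0.10268867, -0.49970986, -0.86008435],
       [ 0.17983441,  0.84108079, -0.51013987]]), 't': array([-0.60183456,  0.14522821,  0.90307991])}
{'vfov': 53.47044339157922, 'cx': 323.0438801881928, 'cy': 208.65845710918072, 'distortion': array([-0.04206228,  0.        ,  0.        ,  0.        ,  0.        ]), 'R': array([[ 0.0053121 , -0.99997339,  0.00500015],
       [-0.98044494, -0.0061919 , -0.19669616],
       [ 0.19672189, -0.00385751, -0.98045174]]), 't': array([0.00371144, 0.64153757, 1.21172369])}
```

View pics/side0.png

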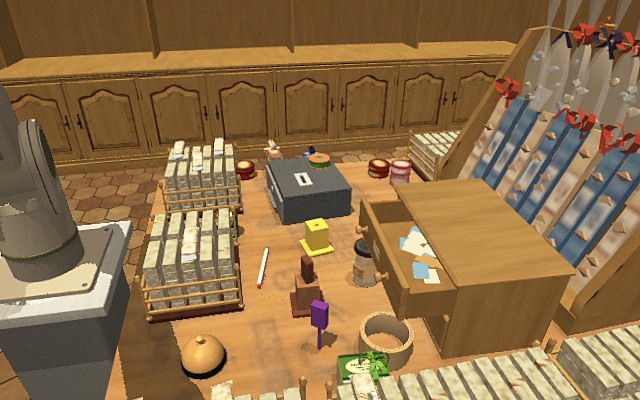

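View pics/top0.png

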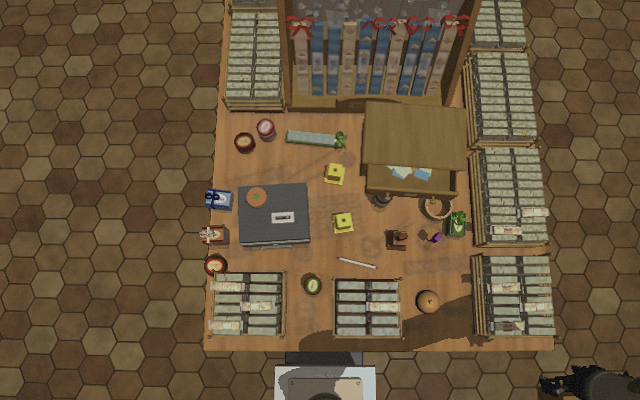

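```bash
cat > h.py <<'E'
from workcell import *
import cv2, numpy as np
def K(c):
    f=200/np.tan(np.radians(c["vfov"]/2)); return np.array([[f,0,c["cx"]],[0,f,c["cy"]],[0,0,1]])
def ray(n,rc):
    c=camera_info(n); p=cv2.undistortPoints(np.array([[[rc[1],rc[0]]]],float),K(c),c["distortion"])[0,0]
    R=np.array(c["R"]);o=-R.T@c["t"]; d=R.T@np.array([p[0],p[1],1.]); return o,d/np.linalg.norm(d)
def atz(n,rc,z):
    o,d=ray(n,rc); return o+d*(z-o[2])/d[2]
def tri(rs,rt):
    o1,d1=ray("side",rs);o2,d2=ray("top",rt)
    s=np.linalg.lstsq(np.c_[d1,-d2],o2-o1,rcond=None)[0]
    a=o1+s[0]*d1;b=o2+s[1]*d2; return (a+b)/2,np.linalg.norm(a-b)
def proj(n,X):
    c=camera_info(n); p=cv2.projectPoints(np.array(X,float).reshape(-1,3),cv2.Rodrigues(np.array(c["R"]))[0],np.array(c["t"]),K(c),c["distortion"])[0][:,0]; return p[:,::-1]
E
python3 - <<'E'
from h import *
for q in["rod_grip","rod","stand_mouth","slot","till","honey","carton","carton_low","spool"]:
    for n in("side","top"):
        print(q,n,[(np.round(d["pixel"],1).tolist(),round(d["score"],2)) for d in place_of(n,q)])
for n,x,y,w,h in(("side",250,140,170,210),("top",225,150,230,120)):
    im=read_camera(n)[y:y+h,x:x+w]; cv2.imwrite(f"pics/{n}1.png",cv2.resize(im,None,fx=2.8 if n=="side" else 3.4,fy=2.8 if n=="side" else 3.4,interpolation=cv2.INTER_CUBIC))
E
```

```text
rod_grip side [([315.0, 320.8], 0.93), ([266.6, 305.4], 0.69), ([166.9, 317.6], 0.28)]
rod_grip top [([237.0, 404.5], 0.58), ([232.1, 435.2], 0.54)]
rod side [([325.8, 320.0], 0.84), ([282.4, 307.6], 0.74), ([200.6, 305.0], 0.41)]
rod top [([237.1, 435.2], 0.57), ([240.2, 400.2], 0.54)]
stand_mouth side [([223.1, 316.8], 0.86), ([281.7, 308.7], 0.75)]
stand_mouth top [([218.1, 342.7], 0.89), ([239.5, 401.2], 0.73), ([170.3, 333.7], 0.66)]
slot side []
slot top [([216.9, 285.7], 0.95)]
till side [([200.9, 304.3], 0.61)]
till top [([217.2, 279.3], 0.92), ([218.4, 282.7], 0.45)]
honey side [([278.0, 365.0], 0.63)]
honey top [([197.3, 382.5], 0.68), ([216.2, 278.7], 0.39)]
carton side [([169.5, 270.4], 0.52)]
carton top [([237.3, 217.0], 0.92)]
carton_low side []
carton_low top [([203.5, 221.4], 0.71), ([214.7, 282.7], 0.24)]
spool side [([164.6, 320.1], 0.53)]
spool top [([199.0, 253.1], 0.76), ([236.7, 405.5], 0.47)]
```

View pics/side1.png

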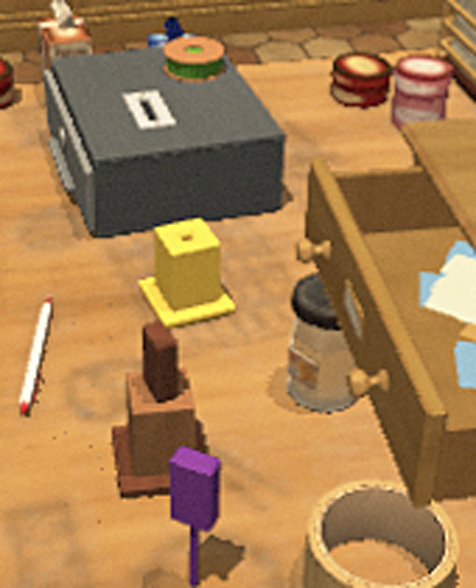

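View pics/top1.png

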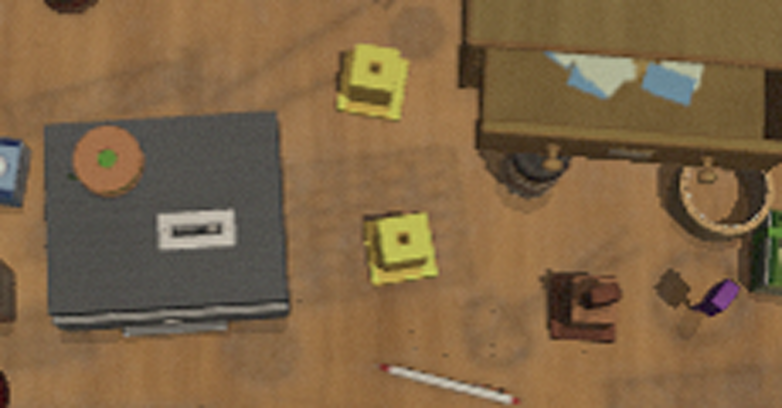

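```bash
python3 - <<'E'
from h import *
print("grip",tri([266.6,305.4],[237,404.5])); print("rod",tri([282.4,307.6],[240.2,400.2]));print("mouth",tri([281.7,308.7],[239.5,401.2]))
for q,r in(("grip",[237,404.5]),):print(atz("top",r,.091))
print(atz("top",[239.5,401.2],.066),atz("side",[281.7,308.7],.066))
print("purple",tri([315,320.8],[232.1,435.2]))
print("slot",atz("top",[216.9,285.7],.085),"till",atz("top",[217.2,279.3],0),"honey",atz("top",[197.3,382.5],0),atz("side",[278,365],0),"spool",atz("top",[199,253.1],.083))
print("carton",atz("top",[237.3,217],0),atz("top",[203.5,221.4],0))
for n,x,y,w,h,s in(("side",275,240,70,90,6.5),("top",380,215,70,50,11),("top",230,175,90,80,7),("side",260,150,100,75,8)):
    im=read_camera(n)[y:y+h,x:x+w]; cv2.imwrite(f"pics/c_{n}{x}.png",cv2.resize(im,None,fx=s,fy=s,interpolation=cv2.INTER_CUBIC))
E
```

```text
grip (array([ 0.54558077, -0.24349858,  0.10264544]), np.float64(0.0014625112782471667))
rod (array([ 0.54559545, -0.23906462,  0.05893831]), np.float64(0.007909808432044519))
mouth (array([ 0.54732471, -0.24158692,  0.0626388 ]), np.float64(0.007764300431628866))
[ 0.54781335 -0.2460245   0.091     ]
[ 0.54301245 -0.24054016  0.066     ] [ 0.55056809 -0.24493163  0.066     ]
purple (array([ 0.55815935, -0.34488955,  0.08150021]), np.float64(0.013519307754602417))
slot [0.61006226 0.1247978  0.085     ] till [0.62407652 0.15406825 0.        ] honey [ 0.69496868 -0.1948355   0.        ] [ 0.68517003 -0.18656945  0.        ] spool [0.66755153 0.2300744  0.083     ]
carton [0.55466408 0.36021285 0.        ] [0.6699459  0.35182907 0.        ]
```

View pics/c_side275.png

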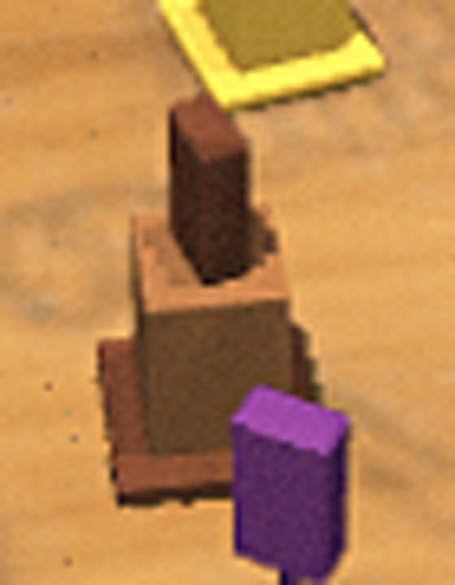

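View pics/c_top380.png

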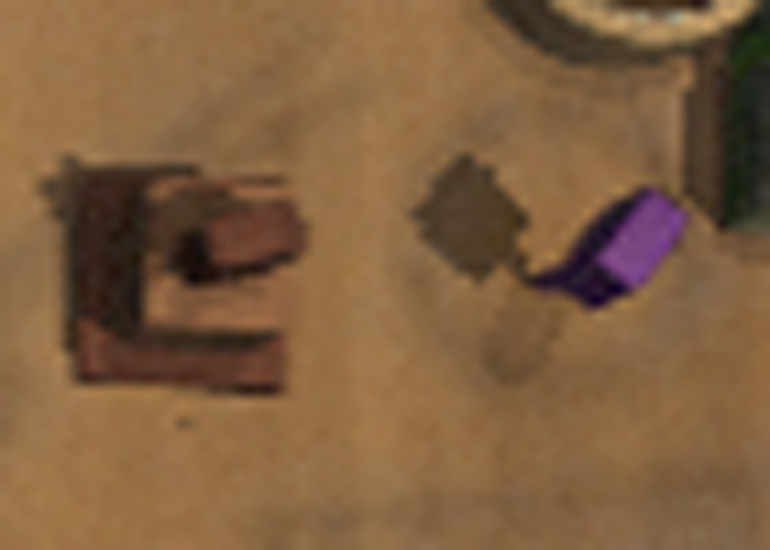

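View pics/c_top230.png

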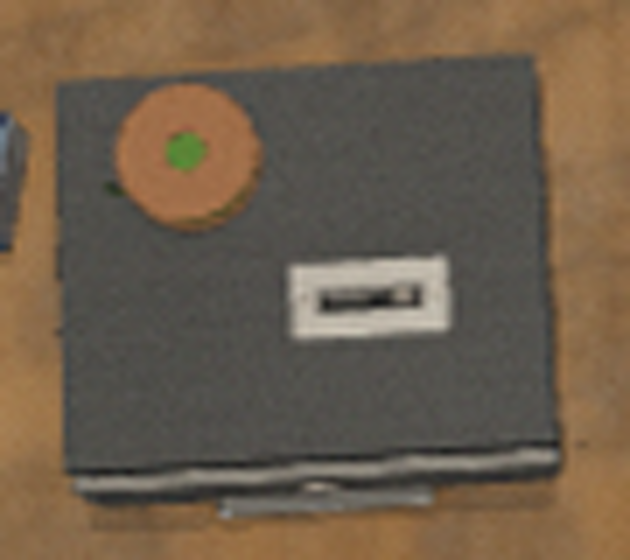

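View pics/c_side260.png

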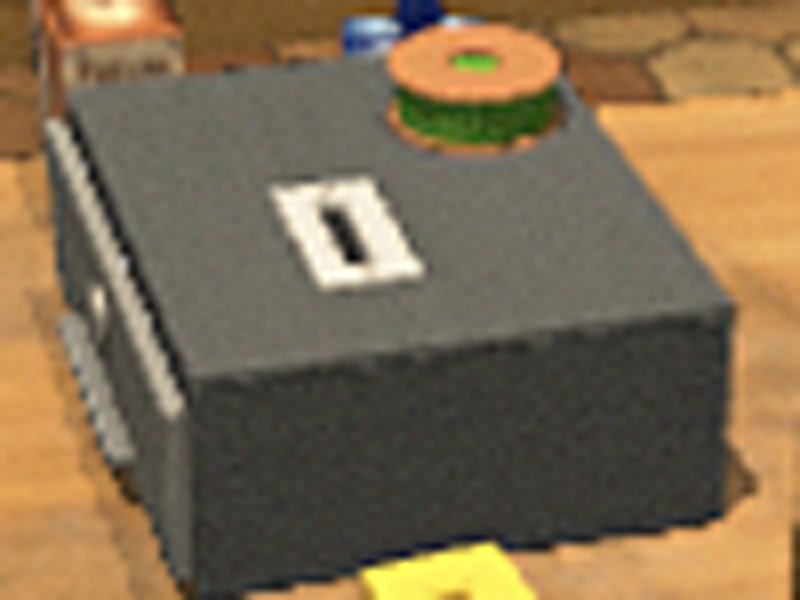

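```bash
python3 - <<'E'
from h import *
def C(n,u,v,s,ox,oy,z): return atz(n,[(v+.5)/s-.5+oy,(u+.5)/s-.5+ox],z)
def rep(t,n,pts,s,ox,oy,z):
    P=np.array([C(n,u,v,s,ox,oy,z)[:2] for u,v in pts]); 
    e=[P[(i+1)%4]-P[i] for i in range(4)]
    print(t,n,P.mean(0).round(4),[ (round(np.hypot(*d)*1e3,1),round(np.degrees(np.arctan2(d[1],d[0])),1)) for d in e])
rep("handle","side",[(170,105),(203,93),(248,140),(212,160)],6.5,275,240,.116)
rep("handle","top",[(212,222),(295,197),(307,243),(222,270)],11,380,215,.116)
rep("stand","side",[(133,215),(140,308),(288,293),(262,207)],6.5,275,240,.066)
rep("plate","side",[(270,187),(374,178),(425,270),(328,290)],8,260,150,.085)
rep("plate","top",[(288,265),(448,257),(451,330),(292,338)],7,230,175,.085)
rep("slot","side",[(320,205),(345,203),(372,260),(348,266)],8,260,150,.085)
rep("slot","top",[(317,288),(422,283),(424,305),(319,312)],7,230,175,.085)
rep("till","top",[(55,82),(535,55),(560,450),(67,475)],7,230,175,.083)
rep("till","side",[(70,95),(205,375),(733,305),(560,60)],8,260,150,.083)
E
```

```text
handle side [ 0.5483 -0.2377] [(np.float64(10.8), np.float64(18.8)), (np.float64(24.7), np.float64(-70.2)), (np.float64(13.2), np.float64(-150.7)), (np.float64(27.2), np.float64(105.1))]
handle top [ 0.5485 -0.2366] [(np.float64(24.4), np.float64(-73.1)), (np.float64(13.1), np.float64(-167.3)), (np.float64(25.1), np.float64(107.7)), (np.float64(13.6), np.float64(10.0))]
stand side [ 0.5476 -0.236 ] [(np.float64(40.2), np.float64(-96.7)), (np.float64(42.8), np.float64(-3.3)), (np.float64(38.2), np.float64(89.4)), (np.float64(38.7), np.float64(173.7))]
plate side [0.6103 0.1341] [(np.float64(36.2), np.float64(-0.7)), (np.float64(68.9), np.float64(-86.9)), (np.float64(34.2), np.float64(-168.1)), (np.float64(76.6), np.float64(94.9))]
plate top [0.6095 0.1352] [(np.float64(72.1), np.float64(-86.7)), (np.float64(33.4), np.float64(-176.6)), (np.float64(71.3), np.float64(93.3)), (np.float64(33.4), np.float64(4.9))]
slot side [0.6091 0.1321] [(np.float64(8.6), np.float64(-1.6)), (np.float64(42.1), np.float64(-88.3)), (np.float64(8.8), np.float64(-163.5)), (np.float64(44.8), np.float64(91.7))]
slot top [0.6097 0.1349] [(np.float64(47.2), np.float64(-86.9)), (np.float64(10.1), np.float64(-173.7)), (np.float64(47.2), np.float64(94.2)), (np.float64(11.0), np.float64(6.3))]
till top [0.6255 0.1654] [(np.float64(219.9), np.float64(-86.3)), (np.float64(182.1), np.float64(-175.7)), (np.float64(219.5), np.float64(93.3)), (np.float64(180.7), np.float64(4.4))]
till side [0.6291 0.1579] [(np.float64(211.3), np.float64(-84.9)), (np.float64(173.2), np.float64(3.4)), (np.float64(194.3), np.float64(92.9)), (np.float64(181.8), np.float64(178.1))]
```

Candidates for the rod and its stand:
- Dark wooden rod in the brown stand: side (306,268), top (403,237). This is the one meant.
- Purple rod: side (320,315), top (435,237). Look-alike.
- Yellow stands: top (343,222) and (334,174). Look-alikes.

The close crops confirm the dark wooden rod. It stands at about (0.548, -0.237) with a yaw of 17°. The slot is at about (0.6095, 0.135).

Call:
arm_command --moves '[[[0.6,0.376,0.364,-0.04,91],[0.6,0.376,0.364,-0.04,91],[0.6,0.376,0.364,-0.04,91],[0.6,0.376,0.364,-0.04,91],[0.6,0.376,0.364,-0.04,91],[0.6,0.376,0.364,-0.04,91],[0.6,0.376,0.364,-0.04,91],[0.6,0.376,0.364,-0.04,91],[0.6,0.376,0.364,-0.04,91],[0.6,0.376,0.364,-0.04,91],[0.6,0.376,0.364,-0.04,91],[0.6,0.376,0.364,-0.04,91],[0.6,0.376,0.364,-0.04,91],[0.6,0.376,0.364,-0.04,91],[0.6,0.376,0.364,-0.04,91],[0.6,0.376,0.364,-0.04,91],[0.6,0.376,0.364,-0.04,91]]]' --squeeze 40

```text
t: 2.72
tool_pos: [0.5472, -0.2385, 0.1914]
tool_rot: [0.0, 0.989, 0.146, -0.0]
ft_force: [-0.5, -0.0, 0.7]
gripper_width: 0.0513
```

```bash
python3 - <<'E'
from h import *
o=observe(); print(o["t"],o["tool_pos"],o["joints"],o["ft_force"])
w,x,y,z=o["tool_rot"]; print("yaw",np.degrees(np.arctan2(2*(x*y+w*z),1-2*(y*y+z*z))))
a=read_camera("side");b=read_camera("top")
cv2.imwrite("pics/s2.png",np.hstack([cv2.resize(a[150:350,230:400],None,fx=2.3,fy=2.3),cv2.resize(b[150:290,360:460],None,fx=3.285,fy=3.2857)[:460]]))
# plate by contour
for n,im,(x0,x1,y0,y1) in(("side",a,(285,325,165,195)),("top",b,(262,305,205,230))):
    g=cv2.resize(cv2.cvtColor(im[y0:y1,x0:x1],cv2.COLOR_BGR2GRAY),None,fx=8,fy=8,interpolation=cv2.INTER_CUBIC)
    _,m=cv2.threshold(g,0,255,cv2.THRESH_OTSU); c=max(cv2.findContours(m,0,2)[0],key=cv2.contourArea)
    c=cv2.convexHull(c).reshape(-1,2); px=(c+.5)/8-.5+[x0,y0]
    P=np.array([atz(n,[v,u],.085)[:2] for u,v in px])*1e3
    print(n,cv2.minAreaRect(P.astype(np.float32)))
E
```

```text
2.7167 [ 0.54720748 -0.23846977  0.19139554] [ 0.77412077  0.34591297 -0.54601282  1.56990937  0.18578438  1.2778176
  0.4936807 ] [-0.46560664 -0.0249629   0.65563286]
yaw 16.793858532899595
side ((608.8335571289062, 57.50252914428711), (22.2470760345459, 36.82765197753906), 78.39540100097656)
top ((609.26708984375, 135.3600311279297), (35.169189453125, 71.5879135131836), 4.008556842803955)
```

View pics/s2.png

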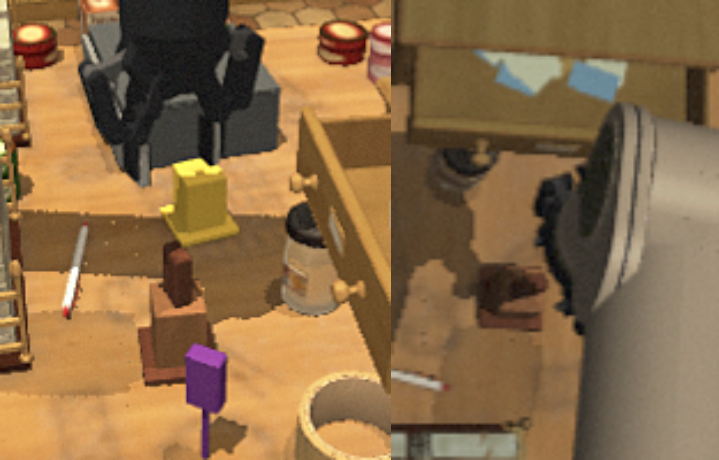

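Call:
arm_command --moves '[[[0.6,0.0005,0.001,-0.03,0],[0.6,0.0005,0.001,-0.06,0],[0.6,0.0005,0.001,-0.08,0],[0.6,0.0005,0.001,-0.09,0],[0.6,0.0005,0.001,-0.1,0],[0.6,0.0005,0.001,-0.107,0],[0.6,0.0005,0.001,-0.114,0],[0.6,0.0005,0.001,-0.114,0],[0.6,0.0005,0.001,-0.114,0]]]'

```text
t: 3.57
tool_pos: [0.5488, -0.236, 0.0778]
tool_rot: [0.0, 0.989, 0.148, 0.0]
ft_force: [0.2, 0.2, 0.2]
gripper_width: 0.0508
```

```bash
python3 - <<'E'
from h import *
o=observe(); print(o["t"],o["tool_pos"],o["ft_force"])
a=read_camera("side")
cv2.imwrite("pics/s3.png",cv2.resize(a[170:350,230:400],None,fx=3.3,fy=3.3))
E
```

```text
3.5667 [ 0.54876537 -0.23602928  0.07778475] [0.15667127 0.17432685 0.19955001]
```

View pics/s3.png

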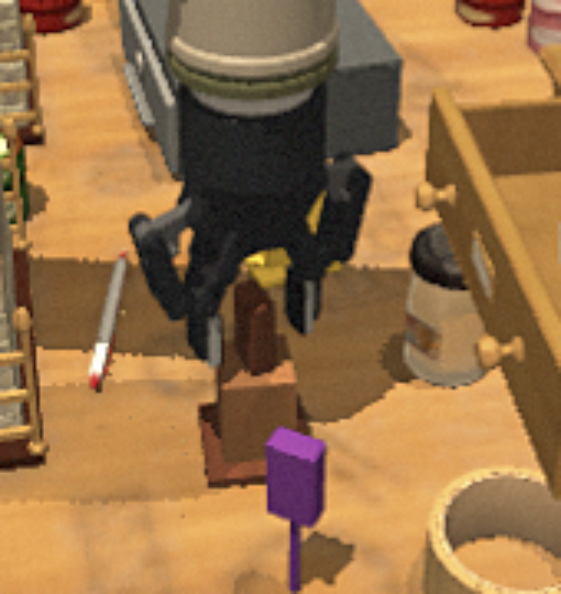

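The handle stands between the fingers (crop about (255,325)), so I close.

Call:
arm_command --moves '[[[0.1,0,0,0,0],[0,0,0,0,0],[0,0,0,0,0],[0,0,0,0,0],[0,0,0,0,0],[0,0,0,0,0],[0,0,0,0,0]]]' --squeeze 50

```text
t: 4.2
tool_pos: [0.5489, -0.236, 0.0779]
tool_rot: [0.0, 0.989, 0.148, 0.0]
ft_force: [-0.5, 0.5, 5.8]
gripper_width: 0.0157
```

```bash
python3 - <<'E'
from h import *
o=observe(); print(o["t"],o["tool_pos"],o["tool_rot"],o["ft_force"],o["torque"],o["gripper_width"])
a=read_camera("side")
cv2.imwrite("pics/s4.png",cv2.resize(a[170:350,230:400],None,fx=3.3,fy=3.3))
E
```

```text
4.2 [ 0.5488769  -0.23595402  0.07788965] [2.25858371e-04 9.89044517e-01 1.47616864e-01 3.92621115e-04] [-0.46048314  0.51061917  5.80804564] [ 0.01072798  0.18556059 -0.02895363] 0.01568793913876423
```

View pics/s4.png

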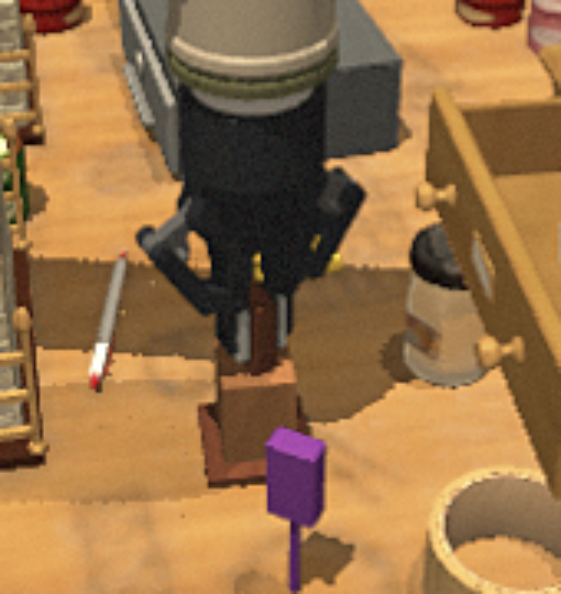

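Call:
arm_command --moves '[[[0,0,0,0.01,0],[0,0,0,0.02,0],[0,0,0,0.035,0],[0,0,0,0.055,0],[0,0,0,0.08,0],[0,0,0,0.11,0],[0,0,0,0.13,0],[0,0,0,0.13,0],[0,0,0,0.13,0]]]'

```text
t: 5.0
tool_pos: [0.5491, -0.236, 0.2092]
tool_rot: [0.001, 0.989, 0.148, 0.001]
ft_force: [0.7, 1.0, -1.6]
gripper_width: 0.0155
```

```bash
python3 - <<'E'
from h import *
o=observe(); print(o["t"],o["tool_pos"],o["tool_rot"],o["ft_force"],o["gripper_width"])
a=read_camera("side")
cv2.imwrite("pics/s5.png",cv2.resize(a[130:330,220:400],None,fx=3,fy=3))
E
```

```text
5.0 [ 0.54906908 -0.23602307  0.20918672] [8.03839066e-04 9.89048949e-01 1.47581351e-01 1.12889970e-03] [ 0.73901686  1.01612939 -1.59996225] 0.0154683648741456
```

View pics/s5.png

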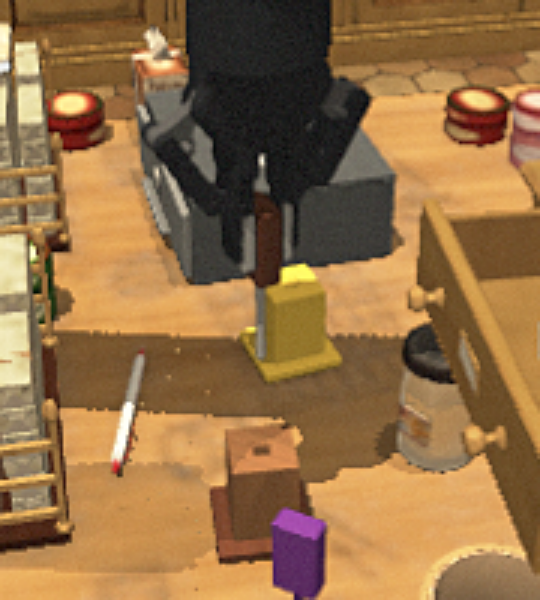

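```bash
python3 - <<'E'
from h import *
print(proj("side",[[.549,-.236,.137],[.549,-.236,.066]]))
print(atz("side",[249.2,306.7],.137),atz("side",[280,307.6],.066))
E
```

```text
[[248.94878175 306.70465238]
 [278.68027971 306.98228202]]
[ 0.54885132 -0.2367259   0.137     ] [ 0.54944217 -0.23987263  0.066     ]
```

```bash
python3 - <<'E'
from h import *
for z in(.045,.055,.065): print(atz("top",[216.8,287.0],z), "slot-centre line at z", atz("top",[216.9,282.5],z))
im=cv2.imread("pics/top0.png"); 
print(im[213:222,270:298].mean(2).astype(int))
E
```

```text
[0.61756049 0.12424285 0.045     ] slot-centre line at z [0.61713753 0.13884893 0.045     ]
[0.61577228 0.12336131 0.055     ] slot-centre line at z [0.61535265 0.13785231 0.055     ]
[0.61398407 0.12247978 0.065     ] slot-centre line at z [0.61356778 0.1368557  0.065     ]
[[ 78 130 177 178 174 173 177 173 175 176 179 175 180 182 181 183 181 180
  183 182 184 183 187 160  93  81  82  81]
 [ 73 132 182 178 179 179 180 180 181 180 178 181 180 178 179 181 178 181
  180 180 177 175 181 156  87  79  79  78]
 [ 71 127 176 171 175 176 174 172 172 171 167 166 167 166 167 164 152 141
  140 130 153 182 183 148  88  75  78  80]
 [ 68 132 179 176 168 143 119 126 119 114 118 107  98 105  94  83 111 133
  114  75 135 172 175 159 105  76  80  79]
 [ 77 133 168 152 164 126  78 100  95  97  97  99  77  53  48  59 109 137
  108  60 137 173 169 164 110  80  80  82]
 [ 77 111 156 168 168 122  43  53  51  47  51  52  44  36  31  57  76  84
   75  63 137 184 179 163 110  76  81  76]
 [ 75 112 160 180 168 127  83  87  93 115 121 122 123 150 158 158 155 166
  179 176 179 182 184 164 110  78  80  77]
 [ 73 114 164 181 178 178 173 177 176 180 177 176 176 181 181 177 180 180
  182 182 184 182 181 166 112  76  75  83]
 [ 73 112 165 179 176 177 179 178 180 178 177 178 178 179 181 183 182 184
  185 186 185 187 188 169 108  80  75  77]]
```

Call:
arm_command --moves '[[[0,0.005,0.03,0,0],[0,0.01,0.06,0,0],[0,0.017,0.1,0,0],[0,0.024,0.14,0,0],[0,0.031,0.18,0,0],[0,0.037,0.22,0,0],[0,0.044,0.26,0,0],[0,0.051,0.3,0,0],[0,0.056,0.33,0,0],[0,0.06,0.35,0,0],[0,0.061,0.3595,0,0],[0,0.061,0.3595,0,0],[0,0.061,0.3595,0,0],[0,0.061,0.3595,0,0],[0,0.061,0.3595,-0.02,0],[0,0.061,0.3595,-0.035,0],[0,0.061,0.3595,-0.04,0],[0,0.061,0.3595,-0.04,0],[0,0.061,0.3595,-0.04,0]]]'

```text
t: 6.63
tool_pos: [0.6098, 0.1225, 0.1678]
tool_rot: [0.0, 0.989, 0.147, 0.0]
ft_force: [0.2, 0.2, -0.8]
gripper_width: 0.0152
```

```bash
python3 - <<'E'
from h import *
o=observe(); print(o["t"],o["tool_pos"],o["tool_rot"],o["ft_force"],o["torque"])
a=read_camera("side");b=read_camera("top")
cv2.imwrite("pics/s6.png",np.hstack([cv2.resize(a[130:220,250:350],None,fx=5,fy=5),cv2.resize(b[170:260,230:280],None,fx=5,fy=5)]))
E
```

```text
6.6333 [0.60976824 0.12248626 0.16782641] [1.28396441e-04 9.89161769e-01 1.46829725e-01 1.01824998e-04] [ 0.22567274  0.23382954 -0.81972719] [-0.03873546 -0.07429788  0.00626056]
```

View pics/s6.png

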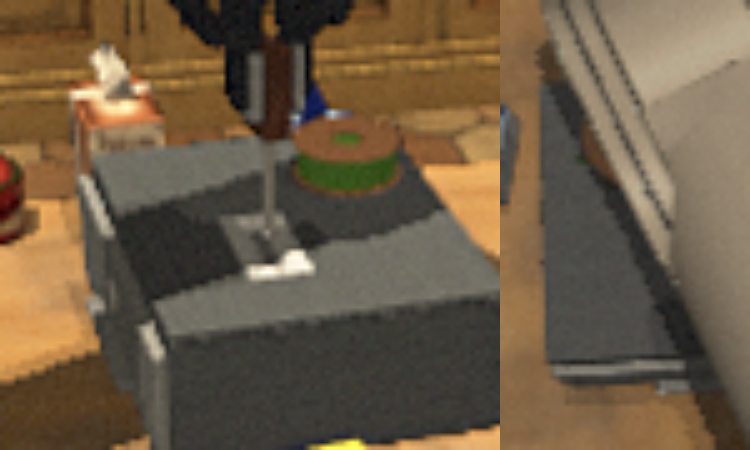

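```bash
python3 - <<'E'
from h import *
a=read_camera("side")
c=cv2.resize(a[165:195,285:325],None,fx=18,fy=18,interpolation=cv2.INTER_CUBIC); c=cv2.convertScaleAbs(c,alpha=1.6)
P=lambda X:[((p[1]-285+.5)*18,(p[0]-165+.5)*18) for p in proj("side",X)]
u=np.array([np.cos(.07),np.sin(.07),0]);v=np.array([-u[1],u[0],0]);s=np.array([.6095,.135,.085])
R=[s+i*u*.00475+j*v*.023 for i,j in((1,1),(1,-1),(-1,-1),(-1,1))]+[s+i*u*.017+j*v*.035 for i,j in((1,1),(1,-1),(-1,-1),(-1,1))]
q=np.array(P(R)).astype(np.int32); cv2.polylines(c,[q[:4]],True,(0,0,255));cv2.polylines(c,[q[4:]],True,(0,0,255))
t=P([[.6098,.1225,.096],[.6098,.1225,.085]])
for p,col in zip(t,((0,255,0),(255,255,0))): cv2.circle(c,(int(p[0]),int(p[1])),4,col,1)
cv2.imwrite("pics/s7.png",c)
E
```

```text
(no output)
```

View pics/s7.png

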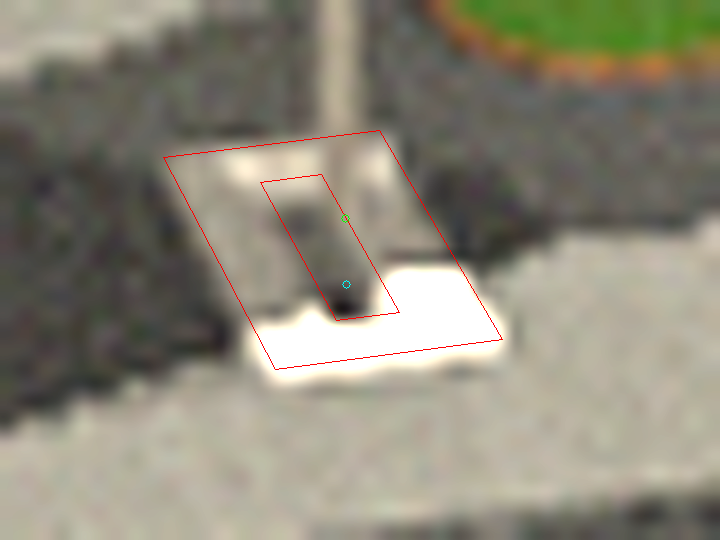

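Call:
arm_command --moves '[[[0,0.0005,0.0005,-0.004,0],[0,0.0005,0.0005,-0.008,0],[0,0.0005,0.0005,-0.01,0],[0,0.0005,0.0005,-0.0115,0],[0,0.0005,0.0005,-0.013,0],[0,0.0005,0.0005,-0.013,0]]]'

```text
t: 7.28
tool_pos: [0.6099, 0.1241, 0.1539]
tool_rot: [-0.0, 0.989, 0.148, -0.0]
ft_force: [0.6, 0.1, -0.1]
gripper_width: 0.0153
```

Call:
arm_command --moves '[[[0,0,0,-0.0015,0],[0,0,0,-0.003,0],[0,0,0,-0.0045,0],[0,0,0,-0.006,0],[0,0,0,-0.006,0]]]'

```text
t: 7.7
tool_pos: [0.6099, 0.124, 0.1479]
tool_rot: [0.0, 0.989, 0.148, -0.0]
ft_force: [-0.7, 0.4, -0.4]
gripper_width: 0.0157
```

Call:
arm_command --moves '[[[0,0,0,-0.003,0],[0,0,0,-0.006,0],[0,0,0,-0.008,0],[0,0,0,-0.009,0],[0,0,0,-0.01,0],[0,0,0,-0.01,0]]]'

```text
t: 8.2
tool_pos: [0.6099, 0.1241, 0.1381]
tool_rot: [-0.0, 0.989, 0.148, -0.0]
ft_force: [0.7, -0.5, -0.4]
gripper_width: 0.0149
```

Call:
arm_command --moves '[[[0,0,0,-0.001,0],[0,0,0,-0.002,0],[0,0,0,-0.003,0],[0,0,0,-0.003,0]]]'

```text
t: 8.53
tool_pos: [0.6099, 0.1241, 0.1351]
tool_rot: [-0.0, 0.989, 0.148, -0.0]
ft_force: [-0.3, 0.2, -1.2]
gripper_width: 0.0153
```

Call:
arm_command --moves '[[[0,0,0,-0.001,0],[0,0,0,-0.002,0],[0,0,0,-0.003,0],[0,0,0,-0.003,0]]]'

```text
t: 8.87
tool_pos: [0.6099, 0.1241, 0.1321]
tool_rot: [-0.0, 0.989, 0.148, -0.0]
ft_force: [-0.2, -0.2, 0.0]
gripper_width: 0.0153
```

Tip now about 25 mm below the mouth and free of contact. I go on in 3 mm steps.

Call:
arm_command --moves '[[[0,0,0,-0.001,0],[0,0,0,-0.002,0],[0,0,0,-0.003,0],[0,0,0,-0.003,0]]]'

```text
t: 9.2
tool_pos: [0.6099, 0.1241, 0.1291]
tool_rot: [-0.0, 0.989, 0.148, -0.0]
ft_force: [0.2, 0.5, -1.0]
gripper_width: 0.0152
```

Call:
arm_command --moves '[[[0,0,0,-0.001,0],[0,0,0,-0.002,0],[0,0,0,-0.003,0],[0,0,0,-0.003,0]]]'

```text
t: 9.53
tool_pos: [0.6099, 0.1241, 0.1261]
tool_rot: [-0.0, 0.989, 0.148, -0.0]
ft_force: [0.2, 0.8, -1.1]
gripper_width: 0.0158
```

Call:
arm_command --moves '[[[0,0,0,-0.001,0],[0,0,0,-0.002,0],[0,0,0,-0.003,0],[0,0,0,-0.003,0]]]'

```text
t: 9.87
tool_pos: [0.61, 0.1241, 0.1232]
tool_rot: [-0.0, 0.989, 0.148, 0.0]
ft_force: [-0.3, -0.4, 0.7]
gripper_width: 0.015
```

Call:
arm_command --moves '[[[0,0,0,-0.001,0],[0,0,0,-0.002,0],[0,0,0,-0.003,0],[0,0,0,-0.003,0]]]'

```text
t: 10.2
tool_pos: [0.6102, 0.1242, 0.1206]
tool_rot: [-0.0, 0.989, 0.148, 0.0]
ft_force: [-1.4, -0.7, 4.3]
gripper_width: 0.0156
```

Call:
arm_command --moves '[[[0,0,0,-0.001,0],[0,0,0,-0.002,0],[0,0,0,-0.003,0],[0,0,0,-0.003,0]]]'

```text
t: 10.53
tool_pos: [0.6102, 0.1242, 0.1176]
tool_rot: [-0.0, 0.989, 0.148, 0.0]
ft_force: [-1.2, 0.1, 5.5]
gripper_width: 0.0155
```

Contact at about -34 mm, and the force climbs as the tab yields. I press a little more and hold.

Call:
arm_command --moves '[[[0,0,0,-0.0005,0],[0,0,0,-0.001,0],[0,0,0,-0.0015,0],[0,0,0,-0.0015,0],[0,0,0,-0.0015,0]]]'

```text
t: 10.95
tool_pos: [0.6103, 0.1242, 0.1164]
tool_rot: [0.0, 0.989, 0.148, 0.0]
ft_force: [-1.0, -0.7, 6.8]
gripper_width: 0.0156
```

```bash
python3 - <<'E'
from h import *
o=observe(); print(o["t"],o["tool_pos"],o["tool_rot"],o["ft_force"],o["torque"])
a=read_camera("side");print(proj("top",[.5,.1,.05]))
cv2.imwrite("pics/s8.png",cv2.resize(a[130:230,230:370],None,fx=5,fy=5))
E
```

```text
10.95 [0.61025667 0.12420696 0.11641613] [3.51785789e-05 9.89045953e-01 1.47607427e-01 3.87392918e-04] [-0.95574127 -0.69886757  6.788702  ] [-0.1262062   0.48676631  0.01501237]
[[252.98884748 293.65631728]]
```

View pics/s8.png

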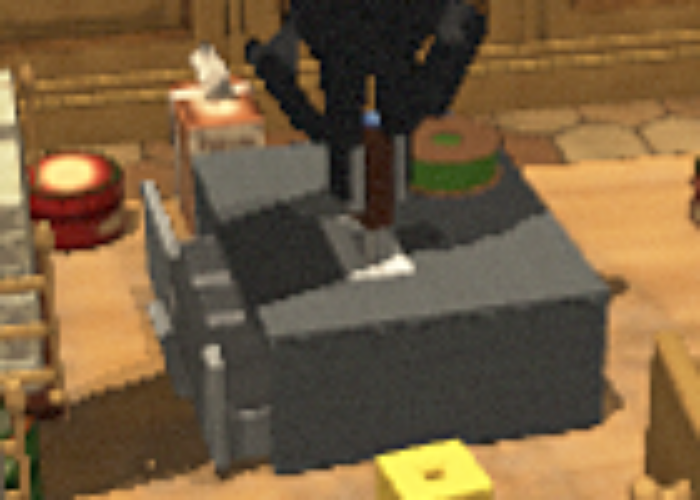

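The drawer front (crop (185,330)) is coming out. I hold the tab until it is fully open.

Call:
arm_command --moves '[[[0,0,0,0,0],[0,0,0,0,0],[0,0,0,0,0],[0,0,0,0,0],[0,0,0,0,0],[0,0,0,0,0],[0,0,0,0,0],[0,0,0,0,0],[0,0,0,0,0],[0,0,0,0,0],[0,0,0,0,0],[0,0,0,0,0],[0,0,0,0,0],[0,0,0,0,0],[0,0,0,0,0],[0,0,0,0,0],[0,0,0,0,0],[0,0,0,0,0]]]'

```text
t: 12.5
tool_pos: [0.6103, 0.1242, 0.1164]
tool_rot: [0.0, 0.989, 0.148, 0.0]
ft_force: [-1.2, -1.0, 7.0]
gripper_width: 0.0158
```

```bash
python3 - <<'E'
from h import *
a=read_camera("side");b=read_camera("top")
cv2.imwrite("pics/s9.png",np.hstack([cv2.resize(a[130:230,240:340],None,fx=4.5,fy=4.5),cv2.resize(b[170:270,220:290],None,fx=4.5,fy=4.5)]))
E
```

```text
(no output)
```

View pics/s9.png

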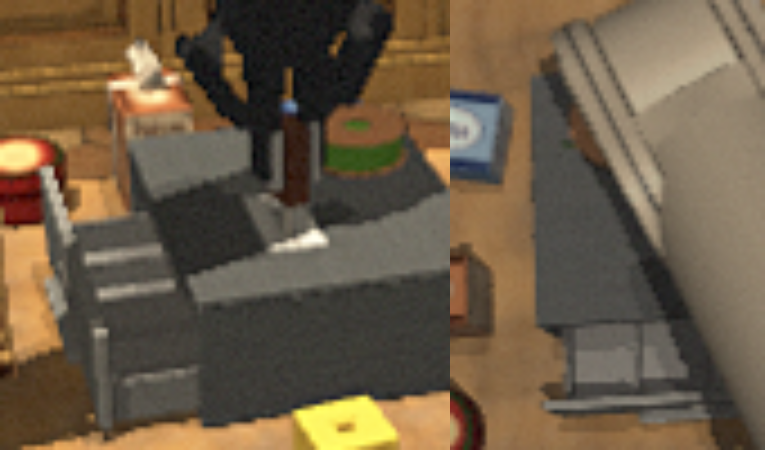

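Call:
arm_command --moves '[[[0,0,0,0.004,0],[0,0,0,0.01,0],[0,0,0,0.018,0],[0,0,0,0.028,0],[0,0,0,0.04,0],[0,0,0,0.055,0],[0,0,0,0.075,0],[0,0,0,0.092,0],[0,0,0,0.092,0],[0,0,0,0.092,0]]]'

```text
t: 13.43
tool_pos: [0.6105, 0.1244, 0.2092]
tool_rot: [0.0, 0.989, 0.148, 0.001]
ft_force: [0.2, 0.1, -1.4]
gripper_width: 0.0153
```

Call:
arm_command --moves '[[[0,-0.005,-0.03,0,0],[0,-0.01,-0.06,0,0],[0,-0.017,-0.1,0,0],[0,-0.024,-0.14,0,0],[0,-0.031,-0.18,0,0],[0,-0.037,-0.22,0,0],[0,-0.044,-0.26,0,0],[0,-0.051,-0.3,0,0],[0,-0.057,-0.335,0,0],[0,-0.06,-0.35,0,0],[0,-0.0615,-0.36,0,0],[0,-0.0615,-0.36,0,0],[0,-0.0615,-0.36,0,0],[0,-0.0615,-0.36,0,0],[0,-0.0615,-0.36,0,0],[0,-0.0615,-0.36,0,0]]]'

```text
t: 14.77
tool_pos: [0.549, -0.2343, 0.2079]
tool_rot: [-0.0, 0.989, 0.149, 0.0]
ft_force: [-0.0, -1.0, -0.3]
gripper_width: 0.0154
```

```bash
python3 - <<'E'
from h import *
o=observe(); print(o["t"],o["tool_pos"],o["tool_rot"],o["ft_force"])
a=read_camera("side")
cv2.imwrite("pics/s10.png",cv2.resize(a[160:330,240:360],None,fx=3.5,fy=3.5))
E
```

```text
14.7667 [ 0.5490129  -0.2342841   0.20791743] [-1.31546241e-04  9.88875015e-01  1.48748661e-01  1.55451028e-04] [-0.04965718 -0.95225407 -0.34551156]
```

View pics/s10.png

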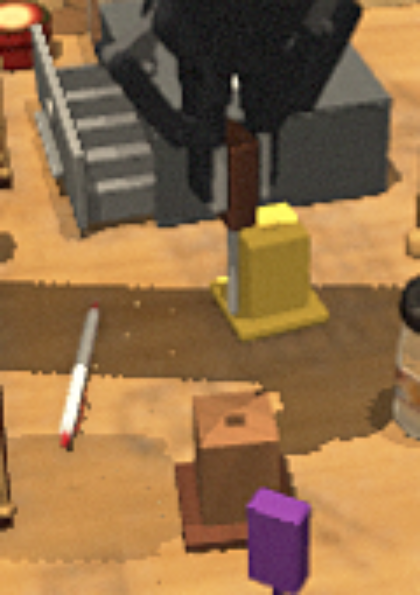

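Call:
arm_command --moves '[[[0,0,-0.0017,-0.01,0],[0,0,-0.0017,-0.025,0],[0,0,-0.0017,-0.04,0],[0,0,-0.0017,-0.052,0],[0,0,-0.0017,-0.057,0],[0,0,-0.0017,-0.057,0],[0,0,-0.0017,-0.057,0],[0,0,-0.0017,-0.057,0]]]'

```text
t: 15.48
tool_pos: [0.549, -0.2377, 0.1516]
tool_rot: [0.0, 0.989, 0.148, 0.001]
ft_force: [0.4, 0.8, -1.0]
gripper_width: 0.0153
```

```bash
python3 - <<'E'
from h import *
o=observe(); print(o["t"],o["tool_pos"],o["tool_rot"],o["ft_force"])
a=read_camera("side")
cv2.imwrite("pics/s11.png",cv2.resize(a[240:310,270:340],None,fx=8,fy=8,interpolation=cv2.INTER_CUBIC))
E
```

```text
15.4833 [ 0.5490281  -0.2376705   0.15164954] [3.02142391e-04 9.89042318e-01 1.47630875e-01 5.70950131e-04] [ 0.4201426   0.76254788 -1.03929597]
```

View pics/s11.png

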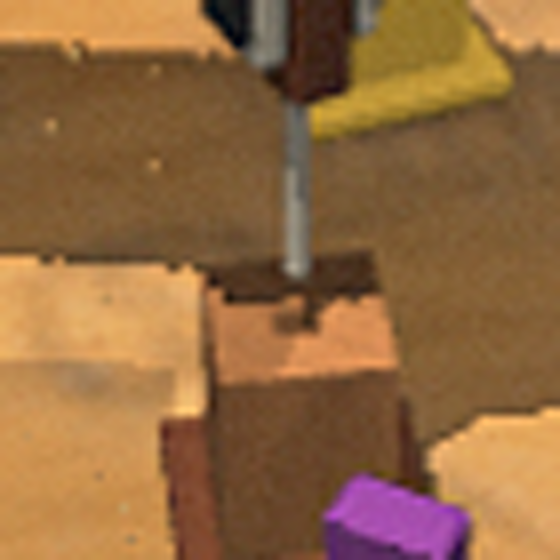

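Call:
arm_command --moves '[[[0,0,0.0012,-0.004,0],[0,0,0.0012,-0.008,0],[0,0,0.0012,-0.011,0],[0,0,0.0012,-0.013,0],[0,0,0.0012,-0.013,0]]]'

```text
t: 15.95
tool_pos: [0.5482, -0.2363, 0.1372]
tool_rot: [-0.0, 0.989, 0.148, -0.0]
ft_force: [0.3, 0.1, -1.0]
gripper_width: 0.0159
```

Call:
arm_command --moves '[[[0,0.0003,0.0002,-0.001,0],[0,0.0003,0.0002,-0.002,0],[0,0.0003,0.0002,-0.003,0],[0,0.0003,0.0002,-0.004,0],[0,0.0003,0.0002,-0.004,0]]]'

```text
t: 16.37
tool_pos: [0.5487, -0.2362, 0.1336]
tool_rot: [-0.0, 0.989, 0.148, -0.0]
ft_force: [-0.7, 0.3, -1.2]
gripper_width: 0.0154
```

Call:
arm_command --moves '[[[0,0,0,-0.002,0],[0,0,0,-0.004,0],[0,0,0,-0.006,0],[0,0,0,-0.006,0]]]'

```text
t: 16.7
tool_pos: [0.5485, -0.2361, 0.1273]
tool_rot: [-0.0, 0.989, 0.148, -0.0]
ft_force: [0.7, 0.6, -1.7]
gripper_width: 0.0156
```

In the hole with no force. I go further down.

Call:
arm_command --moves '[[[0,0,0,-0.005,0],[0,0,0,-0.01,0],[0,0,0,-0.015,0],[0,0,0,-0.02,0],[0,0,0,-0.025,0],[0,0,0,-0.03,0],[0,0,0,-0.035,0],[0,0,0,-0.039,0],[0,0,0,-0.043,0],[0,0,0,-0.046,0],[0,0,0,-0.046,0],[0,0,0,-0.046,0]]]'

```text
t: 17.7
tool_pos: [0.5488, -0.2361, 0.0818]
tool_rot: [-0.0, 0.989, 0.148, 0.0]
ft_force: [-0.3, 0.0, -0.5]
gripper_width: 0.0153
```

Call:
arm_command --moves '[[[0,0,0,-0.001,0],[0,0,0,-0.002,0],[0,0,0,-0.003,0],[0,0,0,-0.003,0]]]'

```text
t: 18.03
tool_pos: [0.5488, -0.2362, 0.0787]
tool_rot: [-0.0, 0.989, 0.148, -0.0]
ft_force: [0.2, -0.5, -0.9]
gripper_width: 0.0153
```

Call:
arm_command --moves '[[[0,0,0,-0.0005,0],[0,0,0,-0.001,0],[0,0,0,-0.001,0],[0.1,0,0,-0.001,0],[0.3,0,0,-0.001,0],[0.5,0,0,-0.001,0],[0.6,0,0,-0.001,0],[0.6,0,0,-0.001,0],[0.6,0,0,-0.001,0],[0.6,0,0,-0.001,0]]]'

```text
t: 18.87
tool_pos: [0.5488, -0.2362, 0.0778]
tool_rot: [-0.0, 0.989, 0.148, 0.0]
ft_force: [-1.3, 0.3, -0.1]
gripper_width: 0.0516
```

```bash
python3 - <<'E'
from h import *
a=read_camera("side")
cv2.imwrite("pics/s12.png",cv2.resize(a[230:330,260:360],None,fx=5.5,fy=5.5,interpolation=cv2.INTER_CUBIC))
E
```

```text
(no output)
```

View pics/s12.png

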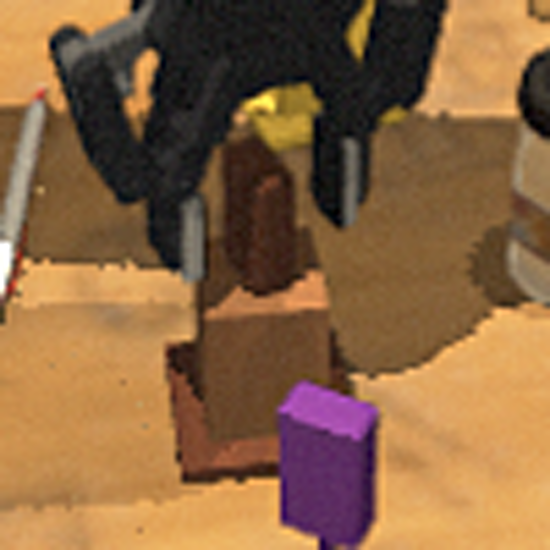

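The rod is released and home, with its handle on the block (crop (255,285)). I retreat upwards.

Call:
arm_command --moves '[[[0.6,0,0,0.01,0],[0.6,0,0,0.03,0],[0.6,0,0,0.06,0],[0.6,0,0,0.09,0],[0.6,0,0,0.12,0],[0.6,0,0,0.14,0],[0.6,-0.03,-0.03,0.14,0],[0.6,-0.07,-0.06,0.14,0],[0.6,-0.1,-0.09,0.14,0],[0.6,-0.1,-0.09,0.14,0],[0.6,-0.1,-0.09,0.14,0],[0.6,-0.1,-0.09,0.14,0]]]'

```text
t: 19.92
tool_pos: [0.4486, -0.3266, 0.2186]
tool_rot: [0.0, 0.989, 0.147, 0.0]
ft_force: [1.1, 0.5, 0.0]
gripper_width: 0.0515
```

```bash
python3 - <<'E'
from h import *
a=read_camera("side");b=read_camera("top")
o=observe();print(o["t"],o["ft_force"])
cv2.imwrite("pics/s13.png",np.hstack([cv2.resize(a[140:330,240:420],None,fx=3,fy=3)[:480],cv2.resize(b[165:275,205:275],None,fx=3.6,fy=480/110)]))
E
```

```text
20.0167 [ 0.07485285 -1.13581495 -0.15011277]
```

View pics/s13.png

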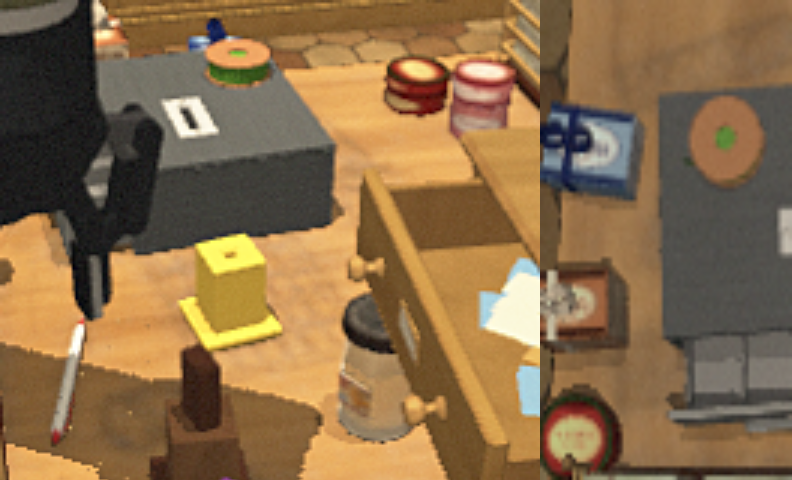

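```bash
python3 -c "
from workcell import *
print(hand_in())"
```

```text
the job is handed in; nothing more can be done
None
```

The drawer is open, the dark wooden rod is back home in its brown stand and released, and I handed the job in at about 20 s of the 72 s allowed. No verdict came back.

- **Latch:** I lowered the rod through the slot about 11 mm from its centre, towards -y, and met the tab about 34 mm below the mouth. I pressed to about 7 N, and in the pictures the drawer came out to what looks like its full 50 mm. I held the tab down for about 1.5 s more before withdrawing.
- **Rod:** I put it back at the pose where I picked it up, with no measurable resistance in the hole. Its handle top shows within about 1 pixel of where it stood at the start.
- **Goods and arm:** the goods I could see look undisturbed by eye, though I did not measure their positions again. The arm is clear of everything.

**Checks that disagreed:** the network's slot position was about 10 mm off in y from the cover plate I measured in both cameras. I used the plate measurement, and the rod went in without touching. An automatic outline of the plate in the side camera also came out wrong, and I discarded it.

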